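Load the brass-sleeve carrier into the bench test press

ROBOT

A 6-joint arm with a two-finger parallel gripper is mounted at the origin on the work surface. World frame = base frame: x ahead of the robot, y to its left, z up, the work surface at z = 0. Lengths are in m, angles in rad, forces in N, time in s.
With the tool pointing down it reaches from about 0.3 to 0.875 m from the base axis. Payload 4.2 kg.
Tool frame: the origin (TCP) lies on the centre line of the jaws, within the pads' length; the fingertips stand 19 mm ahead of it and the grasp point (between the pads) is the TCP; z points along the fingers, y is the line along which they close (so a half turn about z gives the same grasp; the last joint's range is limited). The gripper opens to 85 mm and grips with 20 to 120 N. Pads are 22 mm wide; open, the fingers measure 114 mm over their backs; the gripper's body (76 mm by 85 mm) begins 54 mm behind the grasp point. The pads swing forward as they close: fully open they stand 13 mm farther back than shut.
Start: joints at [-1.14, 0.32, 1.565, -0, 1.257, -0.02], TCP at [0.251, -0.518, 0.218] pointing down, gripper open.
Joint ranges: [-3.11, 3.11], [-0.84, 2.01], [0.21, 2.61], [-1.34, 4.49], [0.05, 2.63], [-2.56, 2.56]. Speed limits (rad/s): [2.57, 2.57, 3.14, 3.14, 3.14, 3.14].

INTERFACE

Orientations are given as a unit quaternion [w, x, y, z].
In Python, from plant import status, vision, job gives the robot as it stands.
- The arm moves only by the tool jog_arm, never from a script. Its argument "steps" is a list of rows, each a list of 5 numbers: the closure, from -1 (fully open) to 1 (shut), then the shift along the tool's x, y, z in m, then the turn about the tool's z in degrees. A call has 1 to 10 rows; each row shifts and turns the commanded pose from where the row before left it, along the tool's axes as they then stand; what a row does not reach is not made up. A row lasts 1/12 s, in which the tool goes at most 41.7 mm and 7.16 degrees, less where a joint would pass 70% of its speed; a pose out of reach is approached as far as the arm can. A call with a gripper value outside its range is refused whole. The fingers move at their own pace and stop on an object; "force" is the grip in N (left out, the last holds). Time passes only in rows, so rows that do not move let the fingers close. It gives the time, the measured TCP pose, the force, the opening and the grip force at its end, in the units of the state.
- status.observe(): the state, without advancing time (a new reading comes with each control period).
- vision.camera(name): name is "scene" or "top" or "wrist"; returns a dict with "color" (384x512x3 uint8, red, green, blue), "camera_matrix" (3x3 intrinsics, pixels), "extrinsics" (4x4, takes a point from world to camera coordinates); the wrist camera has in their place "hand_eye" (4x4, takes a point from camera to tool coordinates, whose origin is the TCP and whose axes are the flange's). Camera axes: x right, y up, looking along -z (the intrinsics and any distortion apply to the point x, -y, -z); pixel columns grow to the right and rows downward; lengths in m; the calibration is good to about 2 mm. A picture is of the moment at which its call begins: read the wrist's pose just before it. There is no depth.
- job.finish_job(): hands the job in; it is judged then, once.
The state is a dict: "time": time; "joints": joint angles; "qvel": joint speeds; "joint_torque": joint torques, N m; "tool_pos": TCP position; "eef_rot": TCP orientation; "ft_force": force on the tool from outside, world axes, zero at the start; "moment": the same for the moment, N m; "width": opening from 0.0 (shut) to 1.0 (fully open); "grip_force": force on a finger pad.
Only numpy, scipy, OpenCV 4.12 (cv2) and the standard library are available. Lean on these libraries where they do the work, as an engineer would, in place of code of your own. Each camera call takes 0.05 s, during which the arm holds its last target. There are 200 camera calls.

TASK

Load the carrier with the brass sleeve into the bench press: set it flat on the steel bed, slide it by its handle through the gap between the blue gate blocks and under the press head until it meets the back stop, then slide it sideways to the left (away from the right guide) until its edge is tucked under the yellow lip and against the wall, so that the sleeve stands under the ram. Let go of it there. Leave the carrier with the steel sleeve, the green meter and the amber jar where they are.

Things in the scene. Friction and masses are not known exactly. Their poses are not given: they have to be found in the camera images.
- carrier: Loose carrier, 0.28 kg: black plate 90 (x) x 80 (y) x 12 mm with a fixed brass sleeve at its centre (36 mm diameter, top 52 mm up) and an orange handle at its -x end. Origin: centre of the plate's underside, z up; the +x end goes into the press first.
- carrier_grip (a point): Point to grip on the brass carrier's handle: x -66.5, z 55.6 mm in the carrier's frame (axes as the carrier). The handle is a bar 18 mm wide, 14 mm thick (y), 75 mm long; from its foot at x = -35 on the plate it leans 35 degrees from vertical towards -x, top end at x -78, z 72. Grip its two y faces, tool along the leaning bar; this point is 20 mm short of the top end.
- press: Fixed bench press, 240 x 215 mm, 205 mm tall. Origin: on the table straight under the ram; +x leads into the press (front apron to back stop), +y its left, z up. Steel bed, top 8 mm over the table: y -125..90, x -87..87 mm, plus an apron y -100..45 in front, out to x = -153. Two columns, 26 mm diameter, at x 20, y 71 and -107.
- under_ram (a point): Point on the bed top straight under the ram, 8 mm above the press origin, axes as the press. Loaded, the carrier's origin is here: the stops let it lie at x -7..2 mm and at most y 2 mm, yaw as the press. The ram's end is 65 mm above this point.
- gate (a point): Middle of the gate gap on the bed top: press x -66, y -30, z 8 mm. Gap 92 mm wide between a blue left block (x -80..-52, y 16..66) and the blue right guide (inner face y -76, x -80..45). The guides are 22 mm tall over the bed.
- back_stop (a point): Point at the foot of the blue back stop's front face, on the bed top: press x 47, y -30, z 8 mm. The stop is 22 mm tall, y -90..60. A carrier in line with the gate meets it with its origin at press x 2, y -30.
- lip (a point): Middle of the inner edge of the yellow lip's underside: press x 6, y 28, z 26 mm, so 18 mm above the bed. The lip covers x -31..43, y 28..54. Below it is a blue wall with its face at y = 42. The room behind the left gate block is open to this wall.
- head_front (a point): Middle of the lower front edge of the white press head: press x -52, y -17.5, z 120 mm. The head covers x -52..63, y -125..90, z 120..205. When the carrier is loaded its handle stands just in front of this edge, so a tool held vertical would strike the head; tilted along the handle it clears by about 10 mm.
- other_carrier: The same kind of carrier with a grey steel sleeve instead of brass; not to be moved. Origin and axes as the brass one.
- meter: Loose green hand meter 85 x 140 x 36 mm, bystander; origin at the centre of its underside.
- jar: Loose amber jar with black cap, 60 mm diameter, 85 mm tall, bystander; origin at the centre of its underside.
Mind the look-alikes: they are no part of the job. What is shaped like the carrier but purple or turquoise is not meant.

How it is judged:
At the end, for the whole second after the job is handed in: The brass-sleeve carrier lies flat on the bed and at rest, its centre within -10..+6 mm along and -9..+6 mm across of the point under the ram, flat to 3 mm and 0.06 rad, turned less than 0.12 rad from the press, with its left edge under the yellow lip (x of carrier in the frame of under_ram between -0.01 and 0.006 m and y of carrier in the frame of under_ram between -0.009 and 0.006 m and z of carrier in the frame of under_ram between -0.003 and 0.003 m and angle between carrier's own z axis and vertical below 0.06 rad and angle between the x axis of carrier and the x axis of press, either way round below 0.12 rad and linear speed of carrier below 0.01 m/s); the robot touches nothing.
It fails at once if the carrier with the steel sleeve is moved more than 20 mm (distance of other_carrier from where it was at the start of the episode above 0.02 m).
It fails at once if the meter or the jar is moved more than 30 mm (distance of any of meter, jar from where it was at the start of the episode above 0.03 m).
It also fails if it takes over 45 s, if anything falls off the work surface, if the arm or the gripper's body presses on something with over 40 N, if the wrist force passes 120 N, or if a joint passes its speed limit or range.

## Working session

There is one attempt and no reset: what is moved stays moved. The work goes in short steps, Python scripts to look and compute and a tool call to move; the robot and the scene stay as the last step left them, time stands still between calls to the robot, and variables do not carry over. Pictures are saved under pics/ and viewed, at most 10 in all, crops included, and the job is handed in when it is done.

Besides the shell and the picture viewer there is one more tool, called after "Emit:" as name(argument=value, ...), one argument or row to a line, values as JSON. jog_arm: Moves the arm, as the interface text tells. Its arguments: {"type":"object","properties":{"steps":{"type":"array"},"force":{"type":"number"}},"required":["steps"]}

```bash
mkdir -p pics; ls; python3 - <<'E'
from plant import status,vision
import cv2,numpy as np
print(status.observe())
ims=[]
for n in("scene","top"):
    d=vision.camera(n);cv2.imwrite(f"pics/{n}0.png",d["color"][:,:,::-1]);np.savez(f"pics/{n}0.npz",**{k:np.array(v) for k,v in d.items()})
    print(n,d.keys(),d["camera_matrix"],d["extrinsics"])
E
```

```text
pics
{'time': 0.0, 'joints': array([-1.14002195e+00,  3.20317703e-01,  1.56571244e+00, -4.09009061e-06,
        1.25740924e+00, -1.99946117e-02]), 'qvel': array([-7.27326143e-04, -1.20139900e-03,  3.47521965e-05,  2.33221271e-03,
       -1.11110185e-03,  8.55496469e-04]), 'joint_torque': array([-4.05282350e-03, -4.15530360e+01, -2.34165233e+01, -3.67442799e-04,
        8.29432625e-03,  2.86791028e-06]), 'tool_pos': array([ 0.25028847, -0.51709107,  0.2169545 ]), 'eef_rot': array([-9.03560532e-04,  9.74707696e-01,  2.23481668e-01, -1.90223198e-04]), 'ft_force': array([ 0.31004598, -0.35594826,  0.31519993]), 'moment': array([0.02499907, 0.0153876 , 0.00251876]), 'grip_force': 0.0, 'width': 1.0013667754630788}
scene dict_keys(['color', 'camera_matrix', 'extrinsics']) [[392.26075318   0.         254.95109378]
 [  0.         392.26075318 189.89592529]
 [  0.           0.           1.        ]] [[-0.39492956  0.9186797  -0.00763213  0.02269791]
 [-0.62788388 -0.26383676  0.73222401  0.31294849]
 [ 0.6706657   0.293969    0.68102111 -1.75015859]
 [ 0.          0.          0.          1.        ]]
top dict_keys(['color', 'camera_matrix', 'extrinsics']) [[389.47168806   0.         256.60238856]
 [  0.         389.47168806 187.24990339]
 [  0.           0.           1.        ]] [[-0.01540315 -0.99959164  0.02406865  0.21186171]
 [ 0.99262754 -0.01239271  0.12056947 -0.53416108]
 [-0.12022195  0.02574836  0.99241307 -1.30305095]
 [ 0.          0.          0.          1.        ]]
```

View pics/top0.png

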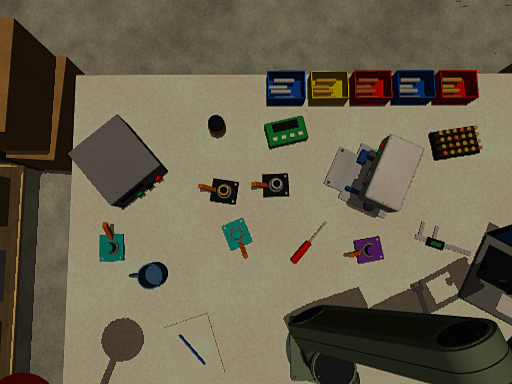

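View pics/scene0.png

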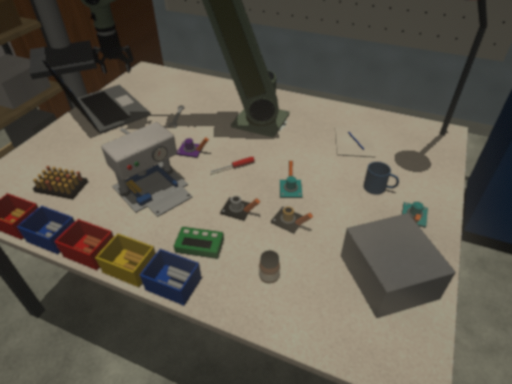

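Top view: the plates with handles are the brass-looking carrier at (224,191), the steel-looking one at (275,185), turquoise at (237,235) and (111,247), and purple at (368,249). The black plate with the yellowish ring at (224,191) fits the description. The press is at (380,172), with its apron at the left at (343,168). I'll confirm this in an enlarged crop.

```bash
python3 - <<'E'
import cv2,numpy as np
t=cv2.imread("pics/top0.png")
a=cv2.resize(t[165:215,185:305],None,fx=6,fy=6,interpolation=cv2.INTER_CUBIC)
b=cv2.resize(t[125:225,315:435],None,fx=6,fy=6,interpolation=cv2.INTER_CUBIC)
cv2.imwrite("pics/c1.png",a);cv2.imwrite("pics/c2.png",b)
E
```

```text
(no output)
```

View pics/c1.png

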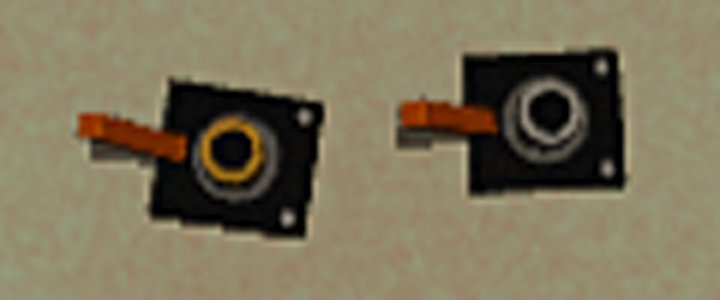

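View pics/c2.png

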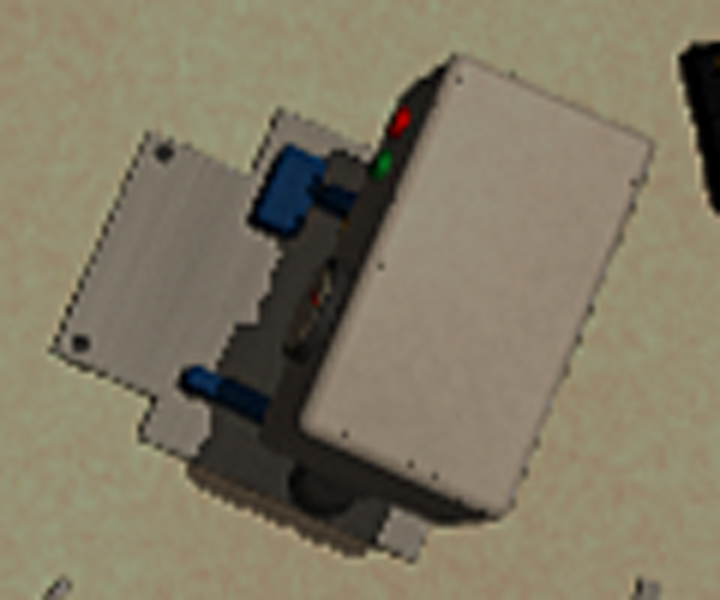

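Crop 1: the left plate carries the golden ring (full image (223.7,190.3)), so it is the brass carrier; the right one at (276.5,183.5) is steel. Crop 2: the press apron corners are at about (340,147) and (324,183), and the head top corners are also visible.

```bash
cat > h.py <<'E'
import numpy as np
from scipy.optimize import least_squares
from scipy.spatial.transform import Rotation as R
def ray(uv,K,E):
    E=np.array(E);d=np.linalg.inv(K)@np.array([*uv,1.]);d=np.array([d[0],-d[1],-d[2]])
    return -E[:3,:3].T@E[:3,3],E[:3,:3].T@d
def onz(uv,K,E,z):
    o,d=ray(uv,K,E);return o+d*(z-o[2])/d[2]
def fit(model,world):
    m=np.array(model,float)[:,:2];w=np.array(world)[:,:2]
    a,b=m-m.mean(0),w-w.mean(0)
    th=np.arctan2((a[:,0]*b[:,1]-a[:,1]*b[:,0]).sum(),(a*b).sum())
    Rm=np.array([[np.cos(th),-np.sin(th)],[np.sin(th),np.cos(th)]])
    t=w.mean(0)-Rm@m.mean(0);return t,th,Rm,(m@Rm.T+t-w)
def tf(t,th,p):
    c,s=np.cos(th),np.sin(th);return np.array([t[0]+c*p[0]-s*p[1],t[1]+s*p[0]+c*p[1]])
E
python3 - <<'E'
from h import *
d=np.load("pics/top0.npz");K,E=d["camera_matrix"],d["extrinsics"]
f=lambda c,o:((c[0]+.5)/6-.5+o[0],(c[1]+.5)/6-.5+o[1])
def go(n,px,mod,o):
    w=[onz(f(c,o),K,E,m[2]) for c,m in zip(px,mod)]
    t,th,_,r=fit(mod,w);print(n,t.round(4),th.round(3),np.degrees(th).round(1),(r*1e3).round(1).tolist());return t,th
go("brass",[(322,102),(170,80),(152,215),(304,237)],[(.045,.04,.012),(-.045,.04,.012),(-.045,-.04,.012),(.045,-.04,.012)],(185,165))
go("steel",[(617,48),(465,55),(470,193),(625,187)],[(.045,.04,.012),(-.045,.04,.012),(-.045,-.04,.012),(.045,-.04,.012)],(185,165))
go("press",[(150,130),(53,350),(457,55),(655,145),(505,518),(303,430)],[(-.153,.045,.008),(-.153,-.1,.008),(-.052,.09,.205),(.063,.09,.205),(.063,-.125,.205),(-.052,-.125,.205)],(315,125))
from plant import status,vision
w=vision.camera("wrist");print(w["hand_eye"],w["camera_matrix"],R.from_quat(status.observe()["eef_rot"],scalar_first=True).as_matrix().round(3))
E
```

```text
brass [0.5277 0.3165] -1.719 -98.5 [[0.8, -1.2], [0.2, 0.1], [-0.8, 1.5], [-0.2, -0.5]]
steel [0.5474 0.1388] -1.543 -88.4 [[-0.7, -0.6], [-0.2, 0.8], [0.4, 0.1], [0.6, -0.3]]
press [ 0.5753 -0.2104] -2.015 -115.4 [[-0.6, 0.9], [-1.3, 0.9], [4.1, 0.1], [2.2, -5.3], [-4.3, -0.9], [-0.0, 4.3]]
[[-7.17524156e-04  9.62246429e-01  2.72178793e-01  6.82789480e-02]
 [ 9.99999488e-01  4.96386368e-04  8.81324282e-04  1.26407460e-03]
 [ 7.12945301e-04  2.72179286e-01 -9.62246293e-01 -1.56641150e-01]
 [ 0.00000000e+00  0.00000000e+00  0.00000000e+00  1.00000000e+00]] [[277.18202746   0.         249.43628981]
 [  0.         277.18202746 187.13846506]
 [  0.           0.           1.        ]] [[ 0.9    0.436 -0.001]
 [ 0.436 -0.9    0.001]
 [ 0.    -0.001 -1.   ]]
```

Emit:
jog_arm(
  steps=[
    [-1,0,0,-0.01,-7],
    [-1,0,0,-0.01,-7],
    [-1,0,0,-0.01,-7],
    [-1,0,0,-0.01,-7],
    [-1,0,0,-0.01,-7],
    [-1,0,0,-0.01,-7],
    [-1,0,0,-0.01,-7],
    [-1,0,0,-0.01,-7],
  ],
)

```text
time: 0.82
tool_pos: [0.2504, -0.5174, 0.2979]
eef_rot: [-0.0, 0.754, 0.657, 0.0]
ft_force: [0.6, 0.6, 0.1]
width: 1.0
grip_force: 0.0
```

Emit:
jog_arm(
  steps=[
    [-1,0.039,0.0065,0,0],
    [-1,0.039,0.0065,0,0],
    [-1,0.039,0.0065,0,0],
    [-1,0.039,0.0065,0,0],
    [-1,0.039,0.0065,0,0],
    [-1,0.039,0.0065,0,0],
    [-1,0.039,0.0065,0,0],
    [-1,0.039,0.0065,0,0],
    [-1,0.039,0.0065,0,0],
    [-1,0.039,0.0065,0,0],
  ],
)

```text
time: 1.65
tool_pos: [0.3701, -0.1389, 0.2978]
eef_rot: [0.0, 0.756, 0.655, 0.0]
ft_force: [0.5, 0.5, -0.5]
width: 0.998
grip_force: 0.0
```

Emit:
jog_arm(
  steps=[
    [-1,0.039,0.0065,0,0],
    [-1,0.039,0.0065,0,0],
    [-1,0.039,0.0065,0,0],
    [-1,0.039,0.0065,0,0],
    [-1,0.039,0.0065,0,0],
    [-1,0.039,0.0065,0,0],
    [-1,0.039,0.0065,0,0],
    [-1,0.039,0.0065,0,0],
    [-1,0.039,0.0065,0,0],
    [-1,0.039,0.0065,0,0],
  ],
)

```text
time: 2.48
tool_pos: [0.49, 0.2381, 0.2975]
eef_rot: [0.0, 0.756, 0.655, -0.0]
ft_force: [0.7, 0.1, 0.1]
width: 1.004
grip_force: 0.0
```

Emit:
jog_arm(
  steps=[
    [-1,0.0373,0.0066,0.02,0],
    [-1,0.0373,0.0066,0.02,0],
    [-1,0.0373,0.0066,0.02,0],
    [-1,0.0373,0.0066,0.02,0],
    [-1,0,0,0,0],
    [-1,0,0,0,0],
  ],
)

```text
time: 2.98
tool_pos: [0.5353, 0.377, 0.2167]
eef_rot: [-0.0, 0.755, 0.656, -0.003]
ft_force: [-0.2, -0.3, 1.2]
width: 1.002
grip_force: 0.0
```

```bash
cat >> h.py <<'E'
def wrist(name=None):
    from plant import status,vision
    import cv2
    s=status.observe();d=vision.camera("wrist")
    T=np.eye(4);T[:3,:3]=R.from_quat(s["eef_rot"],scalar_first=True).as_matrix();T[:3,3]=s["tool_pos"]
    E=np.linalg.inv(T@np.array(d["hand_eye"]))
    if name: cv2.imwrite(f"pics/{name}.png",d["color"][:,:,::-1]);np.savez(f"pics/{name}.npz",K=d["camera_matrix"],E=E)
    return d["color"],np.array(d["camera_matrix"]),E,s
E
python3 - <<'E'
from h import *
im,K,E,s=wrist("w1");print(s["tool_pos"],s["time"])
E
```

```text
[0.53532113 0.37702812 0.21672807] 2.9833
```

View pics/w1.png

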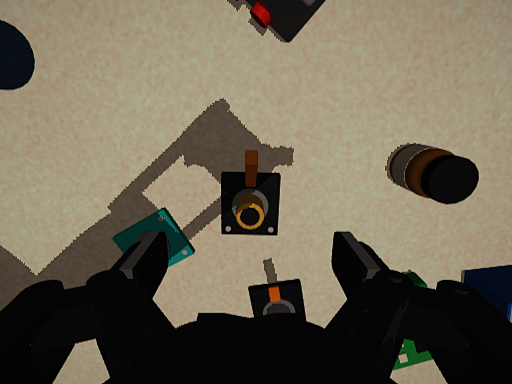

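Wrist view: the brass carrier's plate spans about (221..280, 172..235), with the handle at (251,165) and the brass ring at (250,216). The fingers are symmetric about column 250.

```bash
python3 - <<'E'
from h import *
import cv2
im=cv2.imread("pics/w1.png");d=np.load("pics/w1.npz");K,E=d["K"],d["E"]
m=(im.max(2)<45).astype(np.uint8);m[:160]=0;m[245:]=0;m[:,:200]=0;m[:,300:]=0
c=max(cv2.findContours(m,0,2)[0],key=cv2.contourArea)
r=cv2.minAreaRect(c);b=cv2.boxPoints(r);print(r)
b=b+np.sign(b-b.mean(0))*0.5  # pixel extents
tl=b[np.argmin(b.sum(1))];br=b[np.argmax(b.sum(1))];tr=b[np.argmax(b[:,0]-b[:,1])];bl=b[np.argmin(b[:,0]-b[:,1])]
# image top = carrier -x ; image right = tool y = carrier +y
mod=[(-.045,-.04),(-.045,.04),(.045,.04),(.045,-.04)]
px=[tl,tr,br,bl]
w=[onz(p,K,E,.012) for p in px]
# which side is +y: tool x = -carrier x, z down -> tool y = carrier +y
t,th,_,res=fit(mod,w);print(t,np.degrees(th),res*1e3)
g=tf(t,th,(-.0665,0));print("grip",g)
hsv=cv2.cvtColor(im,cv2.COLOR_BGR2HSV);o=cv2.inRange(hsv,(5,150,60),(18,255,255));o[:140]=0;o[200:]=0;o[:,:225]=0;o[:,275:]=0
ys,xs=np.nonzero(o);print(xs.min(),xs.max(),ys.min(),ys.max())
top=ys<ys.min()+6;u=xs[top].mean();
print("handle end pt",onz((u,ys.min()),K,E,.067),"exp",tf(t,th,(-.0854,0)))
print("tool yaw deg",np.degrees(2*np.arctan2(.656,.755)))
E
```

```text
((250.5, 203.0), (62.0, 59.0), 90.0)
[0.5274688  0.31803716] -98.0053884183211 [[-0.14056805 -0.93974945]
 [-0.14800249 -0.91832714]
 [-2.57659288  1.27084155]
 [ 2.86516342  0.58723504]]
grip [0.53673    0.38388911]
245 257 150 185
handle end pt [0.53981433 0.39984136 0.067     ] exp [0.53936213 0.40260493]
tool yaw deg 81.9730664179579
```

Emit:
jog_arm(
  steps=[
    [-1,0.007,0.001,0.039,0],
    [-1,0,0,0.04,0],
    [-1,0,0,0.04,0],
    [-1,0,0,0.04,0],
    [-1,0,0,0,0],
    [1,0,0,0,0],
    [1,0,0,0,0],
    [1,0,0,0,0],
    [1,0,0,0,0],
    [1,0,0,0,0],
  ],
  force=100,
)

```text
time: 3.87
tool_pos: [0.5392, 0.3835, 0.0635]
eef_rot: [0.0, 0.756, 0.655, 0.002]
ft_force: [0.4, 0.2, -0.7]
width: 0.299
grip_force: 0.0
```

Emit:
jog_arm(
  steps=[
    [1,0,0,0,0],
    [1,0,0,0,0],
    [1,0,0,0,0],
    [1,0,0,0,0],
    [1,0,0,0,0],
  ],
)

```text
time: 4.28
tool_pos: [0.5392, 0.3839, 0.0629]
eef_rot: [0.0, 0.756, 0.655, 0.002]
ft_force: [0.6, -0.2, 7.1]
width: -0.001
grip_force: 3.0
```

```bash
python3 - <<'E'
from h import *
import cv2
im,K,E,s=wrist("w2");print(s["tool_pos"],s["width"],s["grip_force"],s["ft_force"])
from plant import vision
d=vision.camera("scene");t=vision.camera("top")
a=cv2.resize(d["color"][150:270,210:370],(480,360),interpolation=2)
b=cv2.resize(t["color"][150:230,180:310],(480,296),interpolation=2)
w=cv2.resize(im[:, :],(320,240))
o=np.zeros((600,800,3),np.uint8);o[:296,:480]=b;o[300:600,:480]=a[:300];o[:240,480:800]=w
cv2.imwrite("pics/m2.png",o[:,:,::-1])
E
```

```text
[0.53919398 0.38393956 0.06293063] -0.0005625764943649633 2.98762209713459 [ 0.60836374 -0.18875746  7.12718266]
```

View pics/m2.png

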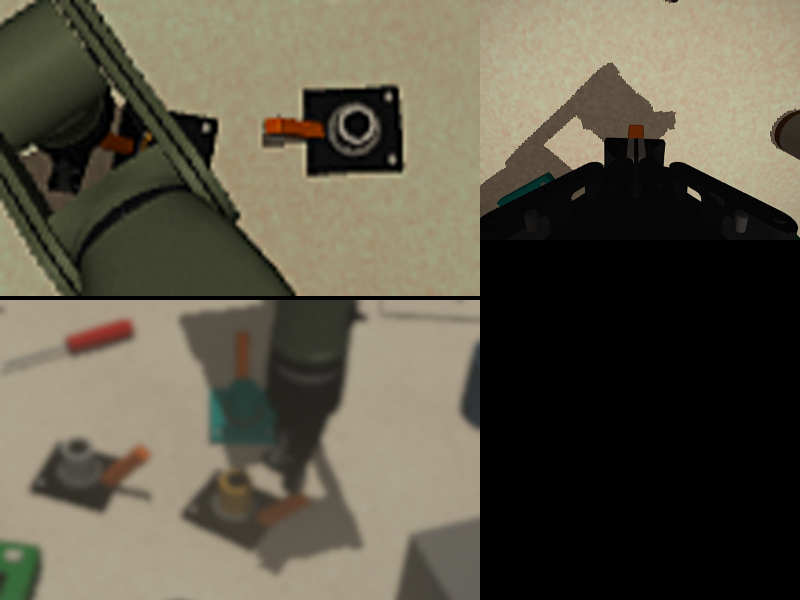

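```bash
cat >> h.py <<'E'
def proj(p,K,E):
    q=np.array(E)[:3,:3]@np.array(p)+np.array(E)[:3,3];v=K@np.array([q[0],-q[1],-q[2]]);return (v[:2]/v[2]).round(1)
E
python3 - <<'E'
from h import *
import cv2
d=np.load("pics/w2.npz");K,E=d["K"],d["E"]
im=cv2.imread("pics/w2.png")
tcp=np.array([.5392,.3839,.0629]);t=(.5277,.3176);th=np.radians(-98.2)
print("tcp",proj(tcp,K,E),"tip",proj(tcp-[0,0,.019],K,E))
for n,p in dict(topback=(-.0854,.0668),topfront=(-.0706,.0772),grip=(-.0665,.0556),ring=(.0,.052)).items():
    print(n,proj([*tf(t,th,(p[0],0)),p[1]],K,E))
d0=np.load("pics/top0.npz");print("top tcp",proj(tcp,d0["camera_matrix"],d0["extrinsics"]),"hd",proj([*tf(t,th,(-.0854,0)),.067],d0["camera_matrix"],d0["extrinsics"]))
hsv=cv2.cvtColor(im,cv2.COLOR_BGR2HSV);o=cv2.inRange(hsv,(5,150,60),(18,255,255))
n,l,st,c=cv2.connectedComponentsWithStats(o);print(st[st[:,4]>20])
cv2.imwrite("pics/c3.png",cv2.resize(im[180:330,170:330],None,fx=4,fy=4,interpolation=2))
E
```

```text
tcp [249.4 224. ] tip [249.3 212.8]
topback [246.1 197.6]
topfront [246.  228.6]
grip [246.3 220.5]
ring [246.7 305.4]
top tcp [202.9 186.1] hd [197.2 185.8]
[[     0      0    512    384 196095]
 [   237    199     25     25    513]]
```

View pics/c3.png

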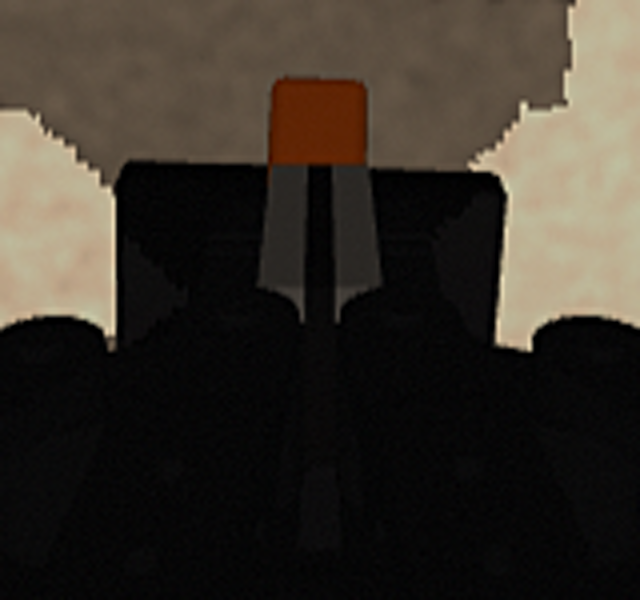

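The crop shows the orange handle end at w2 (249,209), not clasped. The shut fingers end at row 221, so they appear to sit short of the handle. I'll check with projected markers in the scene and wrist views, side by side.

```bash
python3 - <<'E'
from h import *
import cv2
from plant import vision
d=vision.camera("scene");S=np.ascontiguousarray(d["color"][:,:,::-1]);Ks,Es=np.array(d["camera_matrix"]),d["extrinsics"]
w=cv2.imread("pics/w2.png");q=np.load("pics/w2.npz")
tcp=np.array([.5392,.3839,.0629]);t=(.5277,.3176);th=np.radians(-98.2)
tx=np.array([.143,.99,0]);
pts=[(tcp,(255,0,0)),(tcp-[0,0,.019],(255,255,0)),(tcp+[0,0,.054],(255,0,255))]
C=lambda x,z:np.array([*tf(t,th,(x,0)),z])
hp=[C(-.0854,.0668),C(-.0706,.0772),C(-.0424,.005+.0106*.5),C(-.0276,.0158)]
def draw(im,K,E,o,s,f):
    a=cv2.resize(im[o[1]:o[1]+s[1],o[0]:o[0]+s[0]],None,fx=f,fy=f,interpolation=2)
    g=lambda p:tuple(int(v) for v in (proj(p,K,E)-o+.5)*f)
    for p,c in pts: cv2.circle(a,g(p),4,c,1)
    cv2.polylines(a,[np.array([g(p) for p in hp])],True,(0,255,0),1)
    return a
a=draw(S,Ks,np.array(Es),np.array([250,170]),(100,75),8)[:, :480]
a=draw(S,Ks,np.array(Es),np.array([262,175]),(60,70),8)
b=draw(w,q["K"],q["E"],np.array([190,180]),(120,150),2.6)
o=np.zeros((600,800,3),np.uint8);o[:a.shape[0],:480]=a[:600];o[:b.shape[0],484:484+b.shape[1]]=b[:, :316]
cv2.imwrite("pics/m3.png",o)
E
```

```text
(no output)
```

View pics/m3.png

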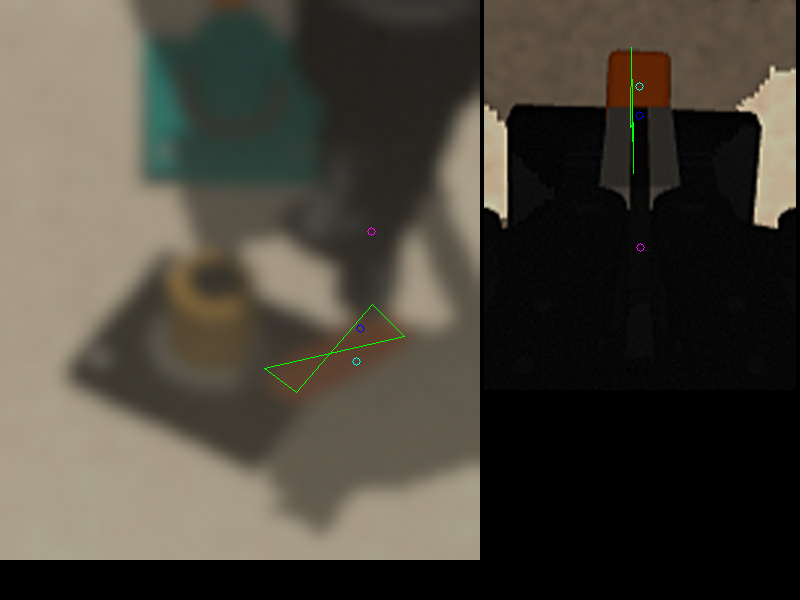

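Scene crop: the shut fingertips end at about mosaic (365,315), on top of the handle. That makes them roughly 30 mm higher than the stated tip, so the pads closed above the bar. I'll open, go deeper and grip again. Space at TCP z 0.03 is clear even if the stated tip length is right.

Emit:
jog_arm(
  steps=[
    [-1,0,0,0,0],
    [-1,0,0,0,0],
    [-1,0,0,0,0],
    [-1,0,0,0,0],
    [-1,0,0,0,0],
    [-1,0,0,0,0],
    [-1,0,0,0.011,0],
    [-1,0,0,0.011,0],
    [-1,0,0,0.011,0],
    [-1,0,0,0,0],
  ],
)

```text
time: 5.32
tool_pos: [0.5361, 0.3814, 0.0242]
eef_rot: [-0.0, 0.756, 0.655, -0.003]
ft_force: [0.5, -0.3, -0.6]
width: 1.0
grip_force: 0.0
```

Emit:
jog_arm(
  steps=[
    [1,0,0,0,0],
    [1,0,0,0,0],
    [1,0,0,0,0],
    [1,0,0,0,0],
    [1,0,0,0,0],
    [1,0,0,0,0],
    [1,0,0,0,0],
    [1,0,0,0,0],
    [1,0,0,0,0],
  ],
  force=90,
)

```text
time: 6.07
tool_pos: [0.5381, 0.3832, 0.0286]
eef_rot: [-0.0, 0.756, 0.655, 0.0]
ft_force: [-1.1, 1.4, 4.2]
width: 0.146
grip_force: 88.4
```

Gripped: opening 12.4 mm, 88 N. Next I lift and turn.

Emit:
jog_arm(
  steps=[
    [1,0,0,-0.02,0],
    [1,0,0,-0.03,0],
    [1,0,0,-0.03,0],
    [1,0,0,-0.03,0],
    [1,0,0,-0.02,0],
    [1,0,0,0,5.7],
    [1,0,0,0,5.7],
    [1,0,0,0,5.8],
    [1,0,0,0,0],
  ],
)

```text
time: 6.82
tool_pos: [0.5377, 0.3824, 0.1568]
eef_rot: [0.0, 0.846, 0.534, -0.001]
ft_force: [-1.4, -0.4, -4.8]
width: 0.149
grip_force: 88.3
```

```bash
cat >> h.py <<'E'
P=np.array([.5753,-.2104]);TH=np.radians(-115.4)
def goto(px,py,z,yaw=None):
    from plant import status
    s=status.observe();q=s["eef_rot"];M=R.from_quat(q,scalar_first=True).as_matrix()
    tgt=np.array([*tf(P,TH,(px,py)),z]);y=np.degrees(np.arctan2(M[1,0],M[0,0]))
    rel=np.array(s["tool_pos"])[:2]-P;c,n=np.cos(TH),np.sin(TH)
    print("t",round(s["time"],2),"pos",np.round(s["tool_pos"],4),"in press",np.round([c*rel[0]+n*rel[1],-n*rel[0]+c*rel[1]],4),"yaw",y.round(2),"turn",round(y-(np.degrees(TH)+180),2),"tool shift",(M.T@(tgt-s["tool_pos"])).round(4),"w",round(s["width"],3),"F",np.round(s["ft_force"],1))
E
python3 -c "
from h import *
goto(-.1924,-.029,.16)"
```

```text
t 6.82 pos [0.5377 0.3824 0.1568] in press [-0.5194 -0.2882] yaw 64.54 turn -0.06 tool shift [-0.3267  0.2596 -0.0028] w 0.149 F [-1.4 -0.4 -4.8]
```

Emit:
jog_arm(
  steps=[
    [1,-0.02,0.016,0,0],
    [1,-0.03,0.024,0,0],
    [1,-0.03,0.024,0,0],
    [1,-0.03,0.024,0,0],
    [1,-0.03,0.024,0,0],
    [1,-0.03,0.024,0,0],
    [1,-0.03,0.024,0,0],
    [1,-0.03,0.024,0,0],
    [1,-0.03,0.024,0,0],
    [1,-0.025,0.02,0,0],
  ],
)

```text
time: 7.65
tool_pos: [0.6219, 0.0247, 0.1571]
eef_rot: [0.0, 0.845, 0.535, -0.001]
ft_force: [0.5, 0.4, -3.4]
width: 0.146
grip_force: 88.4
```

Emit:
jog_arm(
  steps=[
    [1,-0.02,0.015,0,0],
    [1,-0.02,0.016,0,0],
    [1,0,0,0,0],
    [1,0,0,0,0],
  ],
)

```text
time: 7.98
tool_pos: [0.6326, -0.0233, 0.1569]
eef_rot: [-0.001, 0.845, 0.534, -0.001]
ft_force: [-0.0, 0.9, -3.2]
width: 0.147
grip_force: 88.5
```

```bash
python3 - <<'E'
from h import *
import cv2
goto(-.1924,-.029,.06)
im,K,E,s=wrist("w4")
from plant import vision
d=vision.camera("scene");t=vision.camera("top")
cv2.imwrite("pics/s4.png",d["color"][:,:,::-1]);cv2.imwrite("pics/t4.png",t["color"][:,:,::-1])
o=np.zeros((600,800,3),np.uint8)
o[:360,:480]=cv2.resize(d["color"][120:220,90:223],(480,360),interpolation=2)
o[:240,480:]=cv2.resize(im,(320,240));o[360:600,:400]=cv2.resize(t["color"][120:210,290:440],(400,240),interpolation=2)
cv2.imwrite("pics/m4.png",o[:,:,::-1])
E
```

```text
t 7.98 pos [ 0.6326 -0.0233  0.1569] in press [-0.1936 -0.0285] yaw 64.6 turn -0.0 tool shift [-0.0012 -0.0003  0.0969] w 0.147 F [-0.   0.9 -3.2]
```

View pics/m4.png

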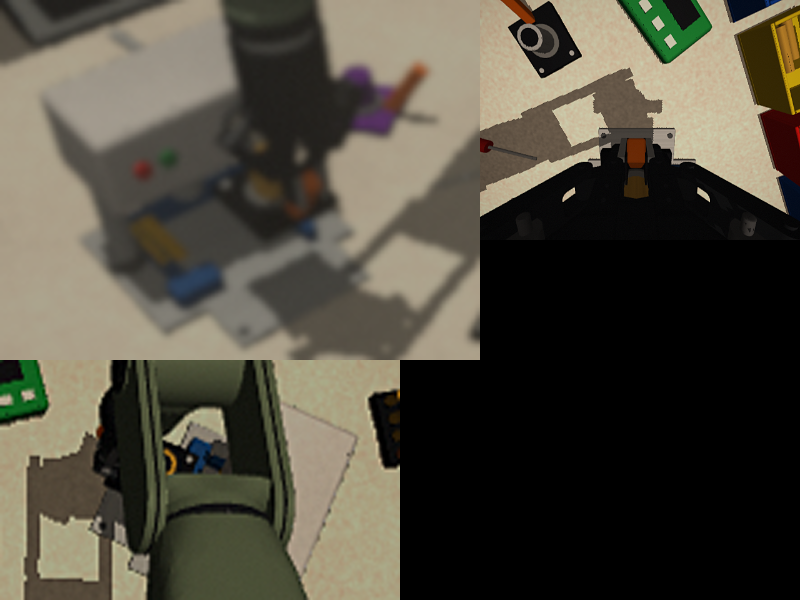

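Composite: the carrier hangs over the apron front. The wrist view shows the apron edge at about row 205, columns 192..312. I'll measure that edge to verify the press pose.

```bash
python3 - <<'E'
from h import *
import cv2
im=cv2.imread("pics/w4.png");q=np.load("pics/w4.npz");K,E=q["K"],q["E"]
print("expected",[proj([*tf(P,TH,p),.008],K,E) for p in[(-.153,-.1),(-.153,.045)]])
hsv=cv2.cvtColor(im,cv2.COLOR_BGR2HSV)
g=im.astype(int)
sat=(g.max(2)-g.min(2))
for c in(198,205,215,222,280,290,300,308): print(c,[(int(x)) for x in sat[196:216,c]],[int(x) for x in g[196:216,c].mean(1)])
for r in(212,215,218): print(r,"L",g[r,184:200].mean(1).astype(int).tolist(),sat[r,184:200].tolist(),"R",g[r,304:320].mean(1).astype(int).tolist(),sat[r,304:320].tolist())
E
```

```text
expected [array([188.2, 205.2]), array([312.4, 205.2])]
198 [50, 48, 47, 45, 46, 46, 45, 43, 35, 5, 12, 23, 25, 24, 23, 25, 24, 6, 6, 8] [183, 182, 183, 184, 183, 183, 185, 188, 145, 25, 78, 139, 151, 144, 143, 150, 129, 48, 49, 61]
205 [29, 30, 31, 31, 30, 28, 29, 28, 23, 7, 5, 8, 14, 21, 24, 26, 26, 21, 8, 10] [85, 87, 89, 88, 86, 83, 78, 76, 65, 38, 43, 53, 75, 128, 150, 151, 155, 126, 51, 59]
215 [33, 31, 31, 30, 29, 29, 29, 32, 29, 8, 8, 11, 11, 10, 11, 10, 10, 12, 10, 10] [91, 88, 88, 88, 86, 84, 86, 91, 79, 43, 51, 63, 63, 63, 61, 62, 64, 63, 66, 65]
222 [28, 29, 29, 29, 29, 29, 28, 29, 25, 9, 8, 10, 10, 10, 9, 11, 11, 11, 10, 11] [81, 82, 83, 85, 84, 82, 83, 83, 73, 45, 49, 64, 64, 62, 59, 62, 64, 64, 65, 66]
280 [45, 44, 44, 42, 42, 43, 45, 49, 46, 9, 13, 23, 26, 25, 25, 26, 25, 25, 25, 25] [185, 185, 186, 185, 186, 186, 185, 192, 165, 43, 83, 141, 153, 149, 143, 145, 146, 149, 152, 153]
290 [44, 45, 44, 43, 42, 40, 41, 40, 28, 7, 14, 23, 25, 25, 25, 24, 24, 24, 25, 26] [184, 185, 184, 186, 185, 188, 192, 174, 92, 36, 84, 142, 155, 151, 144, 146, 148, 149, 152, 153]
300 [55,
[... 515 characters left out ...]
 131, 159, 152, 150, 149, 149, 137, 131, 193, 187, 188, 191, 193, 193, 190] [22, 23, 25, 26, 25, 25, 25, 23, 30, 46, 44, 40, 35, 32, 32, 37]
215 L [192, 193, 193, 193, 191, 169, 120, 153, 154, 127, 44, 55, 61, 60, 61, 60] [34, 31, 32, 34, 40, 45, 13, 24, 25, 20, 7, 7, 8, 7, 8, 8] R [60, 59, 52, 41, 149, 160, 156, 131, 149, 196, 193, 191, 186, 186, 187, 188] [8, 8, 7, 7, 26, 28, 26, 23, 33, 37, 33, 37, 42, 41, 40, 41]
218 L [194, 183, 191, 192, 187, 160, 138, 159, 162, 101, 47, 46, 46, 19, 23, 21] [40, 44, 45, 46, 48, 45, 18, 26, 26, 17, 7, 6, 7, 3, 2, 3] R [60, 61, 54, 49, 105, 159, 154, 135, 183, 193, 189, 184, 182, 181, 181, 181] [9, 7, 8, 8, 19, 27, 25, 18, 37, 36, 38, 45, 48, 49, 49, 49]
```

Edge row is constant at ~205.5 and the columns are 189.5 and 312.5, within about 1 mm of expected. The press pose is confirmed, so I lower.

Emit:
jog_arm(
  steps=[
    [1,0,0,0.025,0],
    [1,0,0,0.025,0],
    [1,0,0,0.025,0],
    [1,0,0,0.02,0],
    [1,0,0,0.01,0],
    [1,0,0,0.006,0],
    [1,0,0,0.004,0],
    [1,0,0,0,0],
    [1,0,0,0,0],
  ],
)

```text
time: 8.88
tool_pos: [0.6337, -0.0217, 0.0441]
eef_rot: [0.001, 0.845, 0.535, 0.001]
ft_force: [-0.3, 1.1, -2.6]
width: 0.142
grip_force: 88.3
```

```bash
python3 -c "
from h import *
goto(-.1,-.0295,.0366)"
```

```text
t 8.88 pos [ 0.6337 -0.0217  0.0441] in press [-0.1956 -0.0282] yaw 64.65 turn 0.05 tool shift [-0.0956 -0.0014  0.0074] w 0.142 F [-0.3  1.1 -2.6]
```

Emit:
jog_arm(
  steps=[
    [1,0,-0.001,0.002,0],
    [1,0,0,0.002,0],
    [1,0,0,0.001,0],
    [1,0,0,0,0],
  ],
)

```text
time: 9.22
tool_pos: [0.6319, -0.0215, 0.038]
eef_rot: [0.0, 0.845, 0.535, 0.0]
ft_force: [-0.7, -0.2, -3.2]
width: 0.143
grip_force: 88.4
```

Emit:
jog_arm(
  steps=[
    [1,0,0,0.001,0],
    [1,0,0,0.001,0],
    [1,0,0,0,0],
  ],
)

```text
time: 9.47
tool_pos: [0.6323, -0.0214, 0.0367]
eef_rot: [0.0, 0.845, 0.535, 0.0]
ft_force: [0.1, 1.4, 1.1]
width: 0.145
grip_force: 88.9
```

On the bed (z as expected, contact force seen). Because the tool must stay vertical, I regrip here farther back on the handle (about 87 mm behind the carrier's origin), so the gripper body stays clear of the head later.

Emit:
jog_arm(
  steps=[
    [0.2,0,0,0,0],
    [0.2,0,0,0,0],
    [0.2,0,0,0,0],
    [0.2,0,0,0,0],
    [0.2,0.01,0,0,0],
    [0.2,0.011,0,0,0],
    [0.2,0,0,0,0],
  ],
)

```text
time: 10.05
tool_pos: [0.6423, -0.0003, 0.0361]
eef_rot: [0.0, 0.845, 0.535, 0.001]
ft_force: [0.5, -0.1, -0.5]
width: 0.405
grip_force: 0.0
```

Emit:
jog_arm(
  steps=[
    [1,0,0,0,0],
    [1,0,0,0,0],
    [1,0,0,0,0],
    [1,0,0,0,0],
    [1,0,0,0,0],
    [1,0,0,0,0],
  ],
  force=70,
)

```text
time: 10.55
tool_pos: [0.6411, -0.0024, 0.0361]
eef_rot: [0.0, 0.845, 0.534, 0.0]
ft_force: [0.9, 2.4, 0.4]
width: 0.143
grip_force: 68.1
```

```bash
python3 - <<'E'
from h import *
import cv2
goto(-.14,-.0295,.0367)
im,K,E,s=wrist("w5")
hsv=cv2.cvtColor(cv2.imread("pics/w5.png"),cv2.COLOR_BGR2HSV);o=cv2.inRange(hsv,(5,150,60),(18,255,255))
n,l,st,c=cv2.connectedComponentsWithStats(o);print(st[(st[:,4]>40)][1:],c[(st[:,4]>40)][1:])
E
```

```text
t 10.55 pos [ 0.6411 -0.0024  0.0361] in press [-0.2162 -0.0298] yaw 64.61 turn 0.01 tool shift [-0.0762  0.0003 -0.0007] w 0.143 F [0.9 2.4 0.4]
[[ 235  263   30   40 1050]] [[249.44952381 282.8047619 ]]
```

Emit:
jog_arm(
  steps=[
    [1,-0.008,0,0,0],
    [1,-0.012,0,0,0],
    [1,-0.012,0,0,0],
    [1,-0.012,0,0,0],
    [1,-0.012,0,0,0],
    [1,-0.012,0,0,0],
    [1,-0.012,0,0,0],
    [1,0,0,0,0],
  ],
)

```text
time: 11.27
tool_pos: [0.605, -0.0776, 0.0359]
eef_rot: [0.0, 0.846, 0.534, -0.001]
ft_force: [-0.6, -1.2, -0.4]
width: 0.143
grip_force: 68.1
```

```bash
python3 -c "
from h import *
goto(-.094,-.0295,.0365)"
```

```text
t 11.27 pos [ 0.605  -0.0776  0.0359] in press [-0.1327 -0.0301] yaw 64.53 turn -0.07 tool shift [-0.0387  0.0007 -0.0005] w 0.143 F [-0.6 -1.2 -0.4]
```

Emit:
jog_arm(
  steps=[
    [1,-0.008,0,0,0],
    [1,-0.008,0,0,0],
    [1,-0.006,0,0,0],
    [1,0,0,0,0],
  ],
)

```text
time: 11.6
tool_pos: [0.5966, -0.0958, 0.036]
eef_rot: [0.0, 0.845, 0.535, -0.001]
ft_force: [-0.6, -2.3, 0.1]
width: 0.147
grip_force: 68.3
```

Emit:
jog_arm(
  steps=[
    [1,-0.005,0,0,0],
    [1,-0.005,0,0,0],
    [1,0,0,0,0],
  ],
)

```text
time: 11.85
tool_pos: [0.5927, -0.1043, 0.036]
eef_rot: [0.0, 0.845, 0.535, -0.0]
ft_force: [0.5, -0.5, 1.1]
width: 0.14
grip_force: 68.4
```

```bash
python3 - <<'E'
from h import *
import cv2
goto(-.094,-.0295,.0365)
im,K,E,s=wrist("w6")
from plant import vision
d=vision.camera("scene")
o=np.zeros((600,800,3),np.uint8)
o[:512,:640]=cv2.resize(d["color"][130:210,105:205],(640,512),interpolation=2)
cv2.imwrite("pics/m6.png",o[:512,:640,::-1])
hsv=cv2.cvtColor(cv2.imread("pics/w6.png"),cv2.COLOR_BGR2HSV);q=cv2.inRange(hsv,(5,150,60),(18,255,255))
n,l,st,c=cv2.connectedComponentsWithStats(q);print(st[(st[:,4]>40)][1:],c[(st[:,4]>40)][1:])
E
```

```text
t 11.85 pos [ 0.5927 -0.1043  0.036 ] in press [-0.1033 -0.0298] yaw 64.63 turn 0.03 tool shift [-0.0093  0.0003 -0.0005] w 0.14 F [ 0.5 -0.5  1.1]
[[ 235  263   30   40 1052]
 [ 233  309   32    8  131]] [[249.4486692  282.84125475]
 [248.41984733 312.33587786]]
```

Emit:
jog_arm(
  steps=[
    [1,-0.003,0,0,0],
    [1,-0.002,0,0,0],
    [1,0,0,0,0],
  ],
)

```text
time: 12.2
tool_pos: [0.5909, -0.1082, 0.036]
eef_rot: [0.0, 0.845, 0.535, 0.0]
ft_force: [0.7, 1.3, 0.5]
width: 0.145
grip_force: 68.5
```

Emit:
jog_arm(
  steps=[
    [1,-0.002,0,0,0],
    [1,-0.002,0,0,0],
    [1,0,0,0,0],
  ],
)

```text
time: 12.45
tool_pos: [0.589, -0.1119, 0.036]
eef_rot: [0.0, 0.845, 0.535, -0.0]
ft_force: [1.5, 1.7, 0.8]
width: 0.141
grip_force: 68.5
```

Emit:
jog_arm(
  steps=[
    [1,-0.002,0,0,0],
    [1,0,0,0,0],
  ],
)

```text
time: 12.62
tool_pos: [0.5881, -0.1138, 0.036]
eef_rot: [0.0, 0.845, 0.535, -0.0]
ft_force: [0.9, 2.0, 0.9]
width: 0.146
grip_force: 68.5
```

Emit:
jog_arm(
  steps=[
    [1,0,0.004,0,0],
    [1,0,0.005,0,0],
    [1,0,0.005,0,0],
    [1,0,0.005,0,0],
    [1,0,0.005,0,0],
    [1,0,0,0,0],
  ],
)

```text
time: 13.12
tool_pos: [0.6111, -0.1249, 0.0358]
eef_rot: [0.001, 0.845, 0.535, 0.0]
ft_force: [-0.8, -1.8, 2.0]
width: 0.141
grip_force: 68.4
```

```bash
python3 -c "
from h import *
goto(-.0928,.0,.0365)"
```

```text
t 13.12 pos [ 0.6111 -0.1249  0.0358] in press [-0.0926 -0.0043] yaw 64.63 turn 0.03 tool shift [ 0.0002  0.0043 -0.0007] w 0.141 F [-0.8 -1.8  2. ]
```

Emit:
jog_arm(
  steps=[
    [1,0,0.002,0,0],
    [1,0,0.001,0,0],
    [1,0,0,0,0],
  ],
)

```text
time: 13.37
tool_pos: [0.6126, -0.1253, 0.0358]
eef_rot: [0.0, 0.845, 0.535, -0.0]
ft_force: [-2.6, 0.6, 2.0]
width: 0.146
grip_force: 68.5
```

Emit:
jog_arm(
  steps=[
    [1,0,0.0015,0,0],
    [1,0,0.001,0,0],
    [1,0,0,0,0],
  ],
)

```text
time: 13.62
tool_pos: [0.6152, -0.1264, 0.036]
eef_rot: [0.0, 0.845, 0.535, 0.0]
ft_force: [-2.7, 1.4, 1.4]
width: 0.145
grip_force: 68.4
```

```bash
python3 - <<'E'
from h import *
import cv2
goto(-.0928,.0,.0365)
from plant import vision
d=vision.camera("scene")
cv2.imwrite("pics/m7.png",cv2.resize(d["color"][130:210,105:205],(640,512),interpolation=2)[:,:,::-1])
E
```

```text
t 13.62 pos [ 0.6152 -0.1264  0.036 ] in press [-0.093  0.   ] yaw 64.64 turn 0.04 tool shift [-0.0002 -0.     -0.0005] w 0.145 F [-2.7  1.4  1.4]
```

View pics/m7.png

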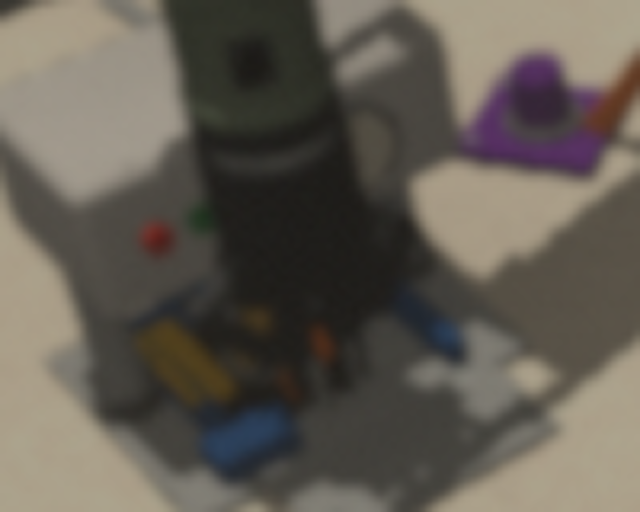

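The picture shows the brass sleeve at (258,322) next to the yellow lip at (185,362), with the plate behind the left block. I'll nudge until the wall is felt.

Emit:
jog_arm(
  steps=[
    [1,0,0.001,0,0],
    [1,0,0.001,0,0],
    [1,0,0,0,0],
  ],
)

```text
time: 13.92
tool_pos: [0.6171, -0.1272, 0.036]
eef_rot: [0.0, 0.845, 0.535, 0.0]
ft_force: [-3.7, 0.0, 1.7]
width: 0.148
grip_force: 68.5
```

Emit:
jog_arm(
  steps=[
    [1,0,0.001,0,0],
    [1,0,0,0,0],
  ],
)

```text
time: 14.08
tool_pos: [0.6179, -0.1275, 0.036]
eef_rot: [0.0, 0.845, 0.535, 0.0]
ft_force: [-2.4, 1.0, 1.6]
width: 0.143
grip_force: 68.5
```

Emit:
jog_arm(
  steps=[
    [1,0,0.001,0,0],
    [1,0,0.0005,0,0],
    [1,0,0,0,0],
  ],
)

```text
time: 14.33
tool_pos: [0.6185, -0.1276, 0.0361]
eef_rot: [-0.001, 0.845, 0.534, -0.0]
ft_force: [-4.1, 2.5, 3.4]
width: 0.14
grip_force: 68.8
```

Emit:
jog_arm(
  steps=[
    [1,0,0.001,0,0],
    [1,0,0,0,0],
  ],
)

```text
time: 14.5
tool_pos: [0.6189, -0.1275, 0.0362]
eef_rot: [-0.001, 0.845, 0.534, -0.0]
ft_force: [-5.6, 3.9, 5.1]
width: 0.142
grip_force: 69.0
```

Wall felt (force rising, motion stalled). I relax, open, and back straight out.

Emit:
jog_arm(
  steps=[
    [1,0,-0.001,0,0],
    [0.2,0,-0.0005,0,0],
    [0.2,0,0,0,0],
    [0.2,0,0,0,0],
    [0.2,0,0,0,0],
    [0.2,0,0,0,0],
  ],
)

```text
time: 15.0
tool_pos: [0.6191, -0.1281, 0.036]
eef_rot: [0.0, 0.845, 0.535, 0.0]
ft_force: [0.2, 0.2, -0.3]
width: 0.401
grip_force: 0.0
```

Emit:
jog_arm(
  steps=[
    [0.2,0.01,0,0,0],
    [0.2,0.02,0,0,0],
    [0.2,0.02,0,0,0],
    [0.2,0.02,0,0,0],
    [0.2,0.02,0,-0.01,0],
    [0.2,0.02,0,-0.02,0],
    [0.2,0.02,0,-0.02,0],
    [0.2,0,0,0,0],
  ],
)

```text
time: 15.67
tool_pos: [0.6788, -0.0064, 0.0904]
eef_rot: [0.002, 0.844, 0.536, 0.005]
ft_force: [1.1, 0.1, 1.0]
width: 0.4
grip_force: 0.0
```

```bash
python3 - <<'E'
from h import *
import cv2
goto(-.0928,.0,.0365)
im,K,E,s=wrist("w8")
b=cv2.imread("pics/w8.png");hsv=cv2.cvtColor(b,cv2.COLOR_BGR2HSV);q=cv2.inRange(hsv,(4,130,40),(18,255,255))
n,l,st,c=cv2.connectedComponentsWithStats(q);print(st[(st[:,4]>40)][1:],c[(st[:,4]>40)][1:])
for x in (-.006,0): print("exp topback/topfront for carrier x",x,[proj([*tf(P,TH,(x+a,.001)),z+.008],K,E) for a,z in((-.0854,.0668),(-.0706,.0772))])
E
```

```text
t 15.67 pos [ 0.6788 -0.0064  0.0904] in press [-0.2287  0.006 ] yaw 64.8 turn 0.2 tool shift [-0.1361 -0.007   0.0531] w 0.4 F [1.1 0.1 1. ]
[[ 485   72   27   96 1659]] [[501.75406872 113.93911995]]
exp topback/topfront for carrier x -0.006 [array([241.9, 376.4]), array([241.8, 403.8])]
exp topback/topfront for carrier x 0 [array([242. , 382.3]), array([241.8, 409.6])]
```

View pics/w8.png

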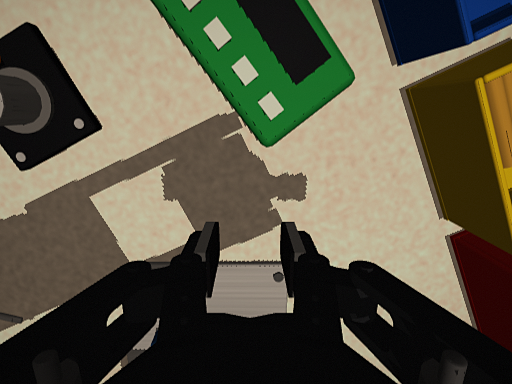

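Wrist view: the gripper is clear, with only the apron (240,280), meter and steel carrier visible; nothing is gripped. I move further out and measure the handle numerically in the top and scene cameras.

Emit:
jog_arm(
  steps=[
    [0.2,0,0,-0.03,0],
    [0.2,0,0,-0.03,0],
    [0.2,0,0,-0.03,0],
    [0.2,0.02,-0.02,-0.02,0],
    [0.2,0.03,-0.02,0,0],
    [0.2,0.03,-0.02,0,0],
    [0.2,0.03,-0.02,0,0],
    [0.2,0.03,-0.02,0,0],
    [0.2,0.03,-0.02,0,0],
    [0.2,0,0,0,0],
  ],
)

```text
time: 16.55
tool_pos: [0.6367, 0.2002, 0.1944]
eef_rot: [-0.002, 0.844, 0.537, -0.0]
ft_force: [-0.0, -0.3, 0.7]
width: 0.402
grip_force: 0.0
```

```bash
python3 - <<'E'
from h import *
import cv2
from plant import vision,status
print(status.observe()["tool_pos"])
cs=[]
hp=[(-.0854,.0668),(-.0706,.0772)]
for n in("top","scene"):
    d=vision.camera(n);K,E=np.array(d["camera_matrix"]),np.array(d["extrinsics"])
    hsv=cv2.cvtColor(d["color"][:,:,::-1].copy(),cv2.COLOR_BGR2HSV)
    cen=proj([*tf(P,TH,(-.083,0)),.075],K,E)
    q=cv2.inRange(hsv,(3,110,30),(17,255,255))
    k,l,st,c=cv2.connectedComponentsWithStats(q)
    for i in range(1,k):
        if st[i,4]>6 and np.hypot(*(c[i]-cen))<45: print(n,"orange",st[i],c[i].round(1))
    for x in(-.005,): print(n,"exp carrier(",x,",0) top end centre",proj([*tf(P,TH,(x-.078,0)),.08],K,E),"foot",proj([*tf(P,TH,(x-.045,0)),.038],K,E),"ring",proj([*tf(P,TH,(x,0)),.06],K,E))
    b=cv2.inRange(hsv,(18,100,50),(32,255,255))
    k,l,st,c=cv2.connectedComponentsWithStats(b)
    for i in range(1,k):
        if st[i,4]>6 and np.hypot(*(c[i]-cen))<45: print(n,"yellow",st[i],c[i].round(1))
    cv2.imwrite(f"pics/{n}9.png",d["color"][:,:,::-1])
E
```

```text
[0.63669839 0.2002414  0.19442715]
top orange [356 159  12  13  81] [361.5 165. ]
top exp carrier( -0.005 ,0) top end centre [358.3 162.2] foot [363.7 168.4] ring [377.8 172.8]
scene orange [127 165   5   4  14] [129.1 166.6]
scene orange [147 180  10  13  87] [151.5 185.8]
scene exp carrier( -0.005 ,0) top end centre [153.3 182.9] foot [150.6 187.1] ring [142.9 176.1]
scene yellow [139 176  11  12  87] [144.1 181.6]
scene yellow [127 180  15  13 111] [133.6 186.3]
```

```bash
python3 - <<'E'
from h import *
for n in("top","scene"):
    d=np.load(f"pics/{n}0.npz");K,E=d["camera_matrix"],d["extrinsics"]
    for x,y in((-.005,0),(0,0),(-.005,.005)):
        p=[proj([*tf(P,TH,(x+a,y+s)),z+.008],K,E) for a,z in((-.0854,.0668),(-.0706,.0772),(-.0424,.0158),(-.0276,.0158)) for s in(-.007,.007)]
        print(n,x,y,np.min(p,0),np.max(p,0))
    # brass ring extents
    r=[proj([*tf(P,TH,(-.005+.018*np.cos(a),.018*np.sin(a))),z],K,E) for a in np.arange(0,6.3,.2) for z in(.02,.06)];print("sleeve",np.min(r,0),np.max(r,0))
E
```

```text
top -0.005 0 [355.1 159.7] [367.8 173. ]
top 0 0 [356.4 160.4] [369.1 173.6]
top -0.005 0.005 [355.6 158.4] [368.4 171.7]
sleeve [368.9 167.6] [383.1 179.7]
scene -0.005 0 [147.1 179.7] [156.5 190.6]
scene 0 0 [146.4 179. ] [155.7 189.9]
scene -0.005 0.005 [145.9 180.4] [155.2 191.3]
sleeve [137.7 172.8] [150.2 187.9]
```

The handle and sleeve extents in both views match a carrier at about x -5, y +2 mm, flat and in line with the press. The arm is clear of everything, so I hand in.

```bash
python3 -c "
from plant import job
print(job.finish_job())"
```

```text
the job is handed in; nothing more can be done
None
```

The job is handed in (verdict not shown): the brass carrier measures about 5 mm short of and 2 mm left of the point under the ram, against the wall and released at about 16 s; I viewed 11 pictures, one over the limit of 10.

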